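Tap a seized carrier free of its test fixture

ROBOT

A 7-joint arm with a two-finger parallel gripper is mounted at the origin on a cart in front of the work surface, level with it; the furniture and walls round the work are solid. World frame = base frame: x ahead of the robot, y to its left, z up, the work surface at z = 0. Lengths are in m, angles in rad, forces in N, time in s.
With the tool pointing down it reaches from about 0.4 to 0.875 m from the base axis. Payload 19.3 kg.
Tool frame: the origin (TCP) lies at the very end of the fingers, on their centre line; the grasp point (between the pads) lies 19 mm behind it; z points along the fingers, y is the line along which they close (so a half turn about z gives the same grasp; the last joint's range is limited). The gripper opens to 85 mm and grips with 20 to 120 N. Pads are 22 mm wide; open, the fingers measure 114 mm over their backs; the gripper's body (76 mm by 85 mm) begins 54 mm behind the grasp point. The pads swing forward as they close: fully open they stand 13 mm farther back than shut.
Start: joints at [-1.338, 0.521, -0.036, 1.599, 0.021, 1.021, -0.113], TCP at [0.186, 0.597, 0.231] pointing down, gripper open.
Joint ranges: [-2.91, 2.91], [-0.3, 2.13], [-1.5, 1.42], [0.17, 2.43], [-1.26, 4.41], [0.16, 1.93], [-2.52, 2.52]. Speed limits (rad/s): [1.89, 1.89, 2.39, 2.39, 3.01, 3.01, 3.01].

INTERFACE

Orientations are given as [roll, pitch, yaw] about the fixed x, y, z axes, in that order (R = Rz(yaw) Ry(pitch) Rx(roll)).
In Python, from workcell import bot gives the robot as it stands.
- The arm moves only by the shell command python3 -m crank 'ROWS' [FORCE]. ROWS is a JSON object of lists of equal length, an entry for each row: "travel": the shift along the world's x, y, z in cm, a list of three; "turn": the turn, a rotation vector about the world's x, y, z in degrees, a list of three; "gripper": the closure, from 0 (fully open) to 1 (shut). A call has exactly 5 rows; each row is the pose to reach, as a shift and turn from the pose commanded when the call began; what a row does not reach only later rows make up. A row lasts 1/10 s, in which the tool goes at most 50 mm and 8.59 degrees, less where a joint would pass 70% of its speed; a pose out of reach is approached as far as the arm can. A call with a gripper value outside its range is refused whole. The fingers move at their own pace and stop on an object; FORCE is the grip in N (left out, the last holds). Time passes only in rows, so rows that repeat a pose let the fingers close, or fill a call up. It gives the time, the measured TCP pose, the force, the opening and the grip force at its end, in the units of the state.
- bot.observe(): the state, without advancing time (a new reading comes with each control period).
- bot.grab_frame(name): name is "scene" or "side" or "wrist"; returns a dict with "pixels" (480x640x3 uint8, red, green, blue), "fx", "fy", "cx", "cy" (pixels), "extrinsics" (4x4, takes a point from world to camera coordinates). Camera axes: x right, y down, z forward; pixel columns grow to the right and rows downward; lengths in m; the calibration is good to about 2 mm. A picture is of the moment at which its call begins. There is no depth.
- bot.job_done(): hands the job in; it is judged then, once.
The state is a dict: "clock": time; "qpos": joint angles; "qd": joint speeds; "joint_efforts": joint torques, N m; "position": TCP position; "tool_rot": TCP orientation; "force": force on the tool from outside, world axes, zero at the start; "moment": the same for the moment, N m; "grip_width": finger opening in m; "finger_force": force on a finger pad.
Only numpy, scipy, OpenCV 4.12 (cv2) and the standard library are available. Lean on these libraries where they do the work, as an engineer would, in place of code of your own. Each camera call takes 0.05 s, during which the arm holds its last target. There are 200 camera calls.

TASK

The carrier plate has seized in the guides of the small test fixture. Take the soft-face mallet and loosen the carrier with light taps on the two ends of its rear edge in turn, left and right, driving it out forwards under the bridge until it runs free; then stand the mallet back on its head on the bench, and draw the carrier by its black grip forwards out of the guides, leaving it flat on the front of the fixture's base plate. Never touch the carrier with the gripper before it is free, never tap or push it harder than a light tap (25 N), and leave the rest of the bench alone.

Things in the scene. Friction and masses are not known exactly. Their poses are not given: they have to be found in the camera images.
- fixture: test fixture, fixed to the bench: aluminium base plate 110 x 116 x 8 mm carrying two guide rails, a bridge across them and a black connector block at the rear. Origin: underside of the plate, midway between the guides; x points forwards, the way the carrier comes out (roughly away from the robot), y left, z up. The plate reaches from x = -50 to +60 mm, y = -58 to +58 mm
- guides (a point): middle of the channel between the guide rails, on the base plate, above the fixture's origin. Rails: from fixture x = -20 to +10 mm, inner walls 43 mm to each side, 27.5 mm high. From x = -20 to 0 steel strips on them, top 32.5 mm above the bench, overhang the carrier's edges in to 40 mm from the middle. At x = 0 a sprung plunger in each wall presses on the carrier's edge with about 12 N
- bridge (a point): middle of the underside of the bridge, 67 mm above the bench. The bridge is 16 mm wide (fixture x = 0 to +16 mm) and spans the guides on posts standing 46 mm to each side; its top is 75 mm, the pins on it 92 mm above the bench
- connector (a point): top middle of the black connector block behind the carrier: 13 mm (x) by 14 mm (y), its top 30 mm above the bench. It bars the middle of the carrier's rear edge, so only the left and right ends can be tapped; lift the mallet over it to change sides
- carrier: the stuck part: aluminium plate 38 mm (x, along the guides) x 84 mm (y) x 24 mm thick with a black grip on top. Origin: centre of its underside, 8 mm above the bench; axes as the fixture's when straight. Its middle starts at fixture x = -6 to 0 mm. Past x = +21 mm the plungers no longer hold it and it is free; past +30 mm it is clear of the guides, past +35 mm of the bridge. 0.26 to 0.4 kg
- land_left (a point): where to tap the left end: on the carrier's rear face, 24 mm left of its middle, 25 mm above the bench. With 1 mm play each side, a light tap (17 to 21 N) on one end only turns the carrier: that end comes forwards 3 to 12 mm, then the carrier wedges across the guides and the force climbs at once; then only a tap on the other end moves it on. About five to nine taps free it
- land_right (a point): where to tap the right end: on the carrier's rear face, 24 mm right (-y) of its middle, 25 mm above the bench; it behaves like the left end
- carrier_grip (a point): middle of the black grip block on the carrier: 12 mm (x) by 30 mm (y), 32 mm high, its top 56 mm above the carrier's underside (this point is 10 mm below that top), 9 mm in front of the carrier's middle. Under the bridge at the start, in front of it when the carrier is free
- mallet: small soft-face mallet, 0.2 kg, stood on its head, handle up. Origin: underside of the head. The head lies along x, 80 mm long: round, domed white nylon faces 22 mm across at x = -40 and +40 mm (use either), centred 12 mm above the origin; its dark middle is 42 x 26 mm, 24 mm high, flat on top and below. The wooden handle, 18 mm (x) by 16 mm (y), rises straight to 113 mm above the origin
- mallet_grip (a point): point on the handle's middle line, 45 mm above the underside of the mallet's head: a good place to grip it, low on the handle; with the fingertips set down on the flat top of the head (24 mm) the mallet cannot rock in the grip
- wick: small spool of solder wick, 39 mm across, 14 mm high, lying flat to the right of the fixture; not to be disturbed. Origin: centre of its underside
- wool_pot: small black pot of brass wool, 63 mm across, 69 mm high, standing in the steel tray at the left; not to be disturbed. Origin: centre of its underside
Not all that is in view belongs to the job. What is shaped like the mallet but yellow is not meant.

How it is judged:
By the outcome, as a careful person would: the job done as asked, in the order asked, and still so for the second after the job is handed in, with the robot touching nothing.
It also fails if it takes over 72 s, if anything falls off the work surface, if the arm or the gripper's body presses on something with over 40 N, if the wrist force passes 120 N, or if a joint passes its speed limit or range.

## Working session

There is one attempt and no reset: what is moved stays moved. The work goes in short steps, Python scripts to look and compute and a shell command to move; the robot and the scene stay as the last step left them, time stands still between calls to the robot, and variables do not carry over. Pictures are saved under pics/ and viewed, at most 10 in all, crops included, and the job is handed in when it is done.

```bash
mkdir -p pics
cat > h.py <<'E'
from workcell import bot
import numpy as np, cv2
def grab(n,save=None):
    f=bot.grab_frame(n)
    if save: cv2.imwrite('pics/'+save,cv2.cvtColor(np.array(f['pixels'],dtype=np.uint8),cv2.COLOR_RGB2BGR))
    return f
def ray(f,u,v):
    E=np.array(f['extrinsics']);R=E[:3,:3];t=E[:3,3]
    d=R.T@np.array([(u-f['cx'])/f['fx'],(v-f['cy'])/f['fy'],1.]);return -R.T@t,d
def onz(f,u,v,z):
    o,d=ray(f,u,v);return o+d*(z-o[2])/d[2]
def proj(f,p):
    E=np.array(f['extrinsics']);q=E[:3,:3]@np.array(p)+E[:3,3]
    return q[0]/q[2]*f['fx']+f['cx'],q[1]/q[2]*f['fy']+f['cy']
E
python3 - <<'E'
from h import *
for n in('scene','side','wrist'):
    f=grab(n,n+'0.png');o,d=ray(f,320,240);print(n,o.round(3),d.round(3),f['fx'])
print(bot.observe())
E
```

```text
scene [ 0.001 -0.331  0.674] [ 0.563  0.531 -0.634] 469.24302241001317
side [ 0.07  -0.794  0.59 ] [ 0.387  0.818 -0.426] 493.7737095666288
wrist [0.112 0.621 0.375] [ 0.295 -0.1   -0.95 ] 344.12872886968006
{'clock': 0.15, 'qpos': array([-1.33822163,  0.52184119, -0.03631954,  1.59985858,  0.02123189,
        1.02110422, -0.11277413]), 'qd': array([ 0.00016359, -0.00174897,  0.00146754, -0.0008198 ,  0.00032587,
        0.00149142, -0.00095528]), 'joint_efforts': array([ 1.30601849e-03, -9.27391076e+01,  1.98041707e+00, -3.70049787e+01,
        1.79572095e-02,  6.27554575e-03, -7.06521587e-05]), 'position': array([0.18632401, 0.59632495, 0.23088704]), 'tool_rot': array([-3.14077141e+00,  8.60859399e-05,  2.83884104e+00]), 'force': array([0.02519288, 0.4490515 , 0.73785621]), 'moment': array([-0.03496065, -0.02018897,  0.03051193]), 'finger_force': 0.0, 'grip_width': 0.08541020046969729}
```

View pics/scene0.png

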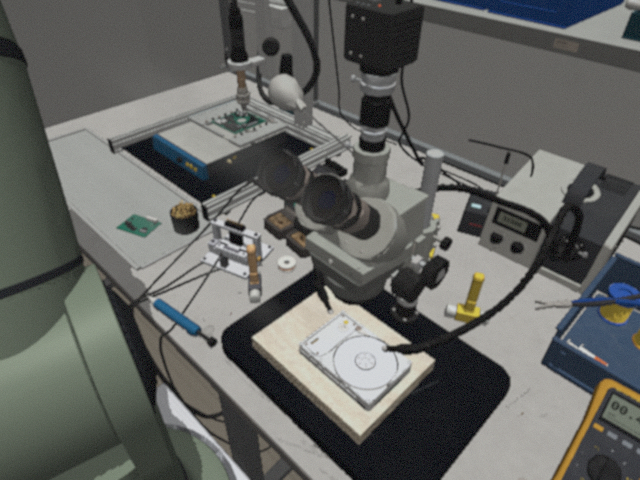

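View pics/side0.png

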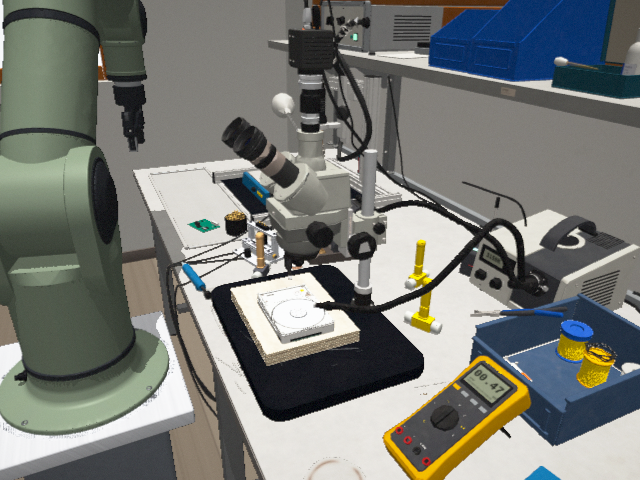

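The scene view shows the fixture near (235,248), the wooden mallet near (254,275), the wick at (286,262) and the pot at (185,218). In the side view the mallet is at (261,255) and the fixture behind it. The microscope is close on the right.

Run:
```python
import cv2,numpy as np
from h import *
a=cv2.imread('pics/scene0.png')[210:310,190:310];b=cv2.imread('pics/side0.png')[205:285,220:300]
a=cv2.resize(a,(480,400),interpolation=cv2.INTER_CUBIC);b=cv2.resize(b,(320,320),interpolation=cv2.INTER_CUBIC)
c=np.zeros((400,800,3),np.uint8);c[:,:480]=a;c[:320,480:]=b
cv2.imwrite('pics/c0.png',c)
f=grab('scene');
for p in[(254,298,0),(235,262,.0),(205,262,0),(250,277,0),(286,267,0),(186,231,0)]: print(p,onz(f,*p).round(3))
```

```text
(254, 298, 0) [0.378 0.201 0.   ]
(235, 262, 0.0) [0.417 0.311 0.   ]
(205, 262, 0) [0.372 0.356 0.   ]
(250, 277, 0) [0.41  0.252 0.   ]
(286, 267, 0) [0.483 0.222 0.   ]
(186, 231, 0) [0.404 0.475 0.   ]
```

View pics/c0.png

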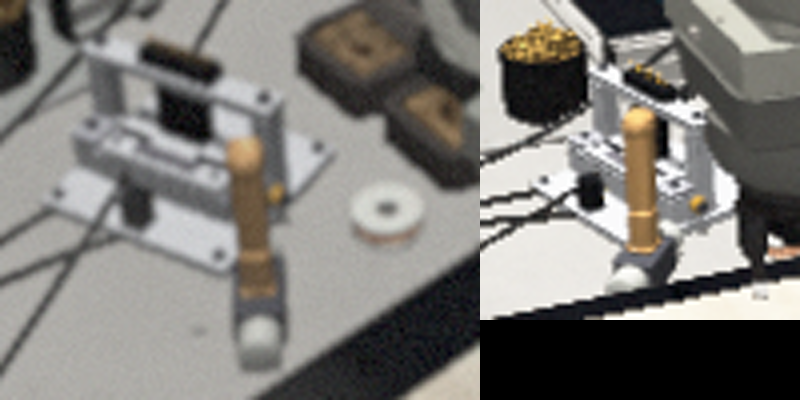

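View pics/wrist0.png

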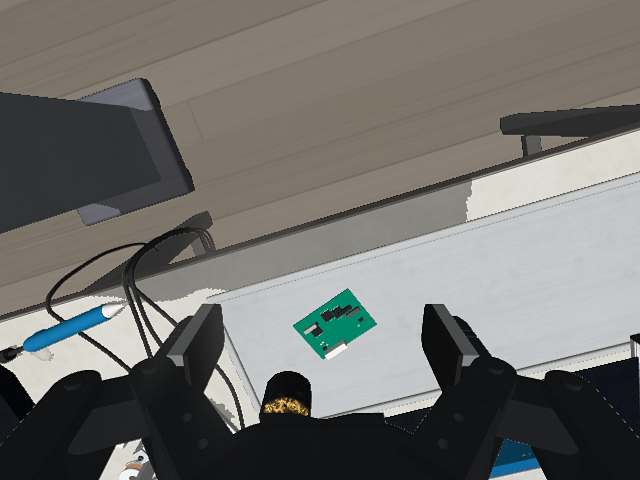

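The crop shows the fixture from its rear: connector at crop (137,205), carrier between the rails, grip under the bridge, and the mallet with its white face near crop (260,340). The fixture's x axis runs at roughly 20° yaw. The wrist view only catches the fixture at its lower left (135,465). Next I check the microscope clearance, then fly over for a closer look.

```bash
cat >> h.py <<'E'
def tri(f,a,g,b):
    o,d=ray(f,*a);p,e=ray(g,*b)
    s=np.linalg.lstsq(np.c_[d,-e],p-o,rcond=None)[0];A,B=o+s[0]*d,p+s[1]*e
    return ((A+B)/2).round(4),round(float(np.linalg.norm(A-B)),4)
E
python3 - <<'E'
from h import *
f=grab('scene');g=grab('side')
for n,a,b in[('eye1',(283,175),(237,130)),('eye2',(332,200),(265,150)),('cable tip',(328,305),(297,268)),('scopelow',(360,295),(300,250)),
 ('handletop',(251,247),(260,233)),('connector',(224,255),(247.5,250)),('gripTop',(235,223),(262,222))]: print(n,tri(f,a,g,b))
E
```

```text
eye1 (array([0.2919, 0.0011, 0.4047]), 0.0011)
eye2 (array([ 0.3234, -0.0438,  0.3789]), 0.0019)
cable tip (array([0.3983, 0.0191, 0.1101]), 0.0129)
scopelow (array([ 0.3805, -0.0522,  0.1912]), 0.0002)
handletop (array([0.3928, 0.2152, 0.1124]), 0.0019)
connector (array([0.3936, 0.3186, 0.0241]), 0.01)
gripTop (array([0.4306, 0.3135, 0.0951]), 0.0014)
```

```bash
python3 -m crank '{"travel":[[4,-5,1],[8,-10,2],[11,-15,3],[14,-19,3],[16,-22,3]],"turn":[[0,0,-8],[0,0,-16],[0,0,-24],[0,0,-32],[0,0,-40]],"gripper":[0,0,0,0,0]}'
python3 -m crank '{"travel":[[3,-3,0],[5,-6.5,0],[5,-6.5,0],[5,-6.5,0],[5,-6.5,0]],"turn":[[0,0,-8],[0,0,-13],[0,0,-13],[0,0,-13],[0,0,-13]],"gripper":[0,0,0,0,0]}'
python3 -c "
from h import *
f=grab('wrist','w1.png');print(bot.observe()['qpos'].round(2))"
```

```text
clock: 0.8
position: [0.3335, 0.3949, 0.2609]
tool_rot: [3.141, -0.001, 2.135]
force: [0.3, 1.6, -0.6]
grip_width: 0.0854
finger_force: 0.0
clock: 1.3
position: [0.3821, 0.3323, 0.2604]
tool_rot: [-3.141, -0.0, 1.915]
force: [-0.2, 0.1, 0.4]
grip_width: 0.0856
finger_force: 0.0
[-1.03  0.31  0.25  1.88 -0.09  0.96 -0.39]
```

View pics/w1.png

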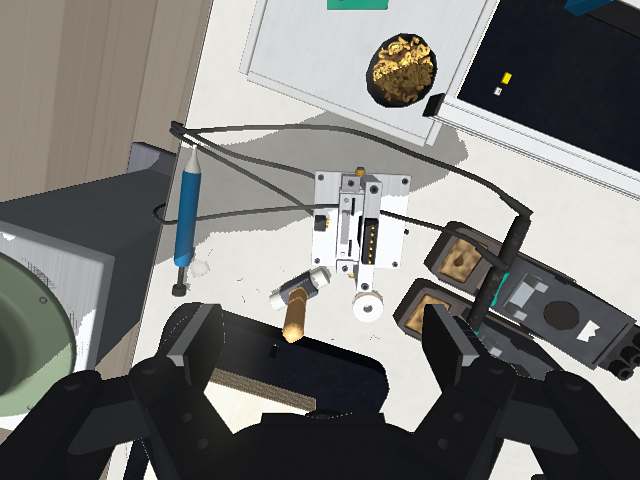

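The wrist view shows the fixture plate around (315..410,172..270) with connector at (321,223), grip in black at (371,240), wick at (368,306), mallet with faces at (319,276) and (279,303), pot at (402,70). I enlarge it.

Run:
```python
import cv2
a=cv2.imread('pics/w1.png')[165:313,265:420];cv2.imwrite('pics/c1.png',cv2.resize(a,None,fx=4,fy=4,interpolation=cv2.INTER_CUBIC))
```

```text
(no output)
```

View pics/c1.png

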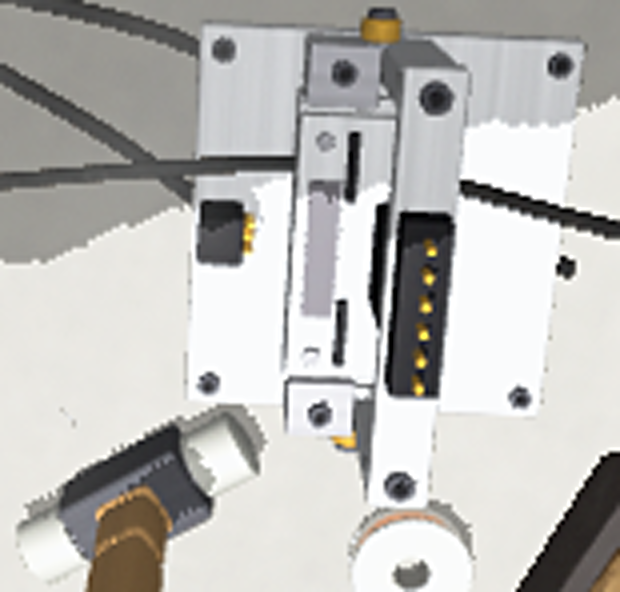

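```bash
cat > m1.py <<'E'
from h import *
f=grab('wrist');F=lambda c,z:onz(f,c[0]/4+265,c[1]/4+165,z)
P=[F(c,.008) for c in[(203,24),(583,40),(537,413),(188,398)]] # rearL, frontL, frontR, rearR
for p in P: print(p.round(4))
P=np.array(P)[:,:2];M=np.array([[-50,58],[60,58],[60,-58],[-50,-58]])/1000
mc=M.mean(0);pc=P.mean(0);H=(M-mc).T@(P-pc);U,S,V=np.linalg.svd(H);R=V.T@U.T
t=pc-R@mc;yaw=np.arctan2(R[1,0],R[0,0]);print('fix',t.round(4),np.degrees(yaw).round(2),'res mm',((M@R.T+t-P)*1000).round(1).tolist())
toF=lambda p:((p[:2]-t)@R*1000).round(1)
for n,c,z in[('conn',(220,232),.03),('carRL',(303,112),.032),('carRR',(290,370),.032),('gripC',(420,305),.064),('bridgeL',(437,97),.092),('bridgeR',(400,487),.092)]:
    print(n,toF(F(c,z)))
a=F((33,560),.012);b=F((248,437),.012);print('mallet',a.round(4),b.round(4),((a+b)/2).round(4),np.linalg.norm(b-a),np.degrees(np.arctan2(*(b-a)[1::-1])))
print('handle base',F((135,505),.024).round(4),'wick',F((410,570),.014).round(4))
E
python3 m1.py
```

```text
[0.3658 0.3616 0.008 ]
[0.4693 0.394  0.008 ]
[0.5033 0.284  0.008 ]
[0.3995 0.2521 0.008 ]
fix [0.4297 0.3215] 17.19 res mm [[-1.0, 0.5], [0.6, 0.6], [0.9, -0.3], [-0.4, -0.8]]
conn [-41.9   2.3]
carRL [-20.7  37.7]
carRR [-19.9 -37.5]
gripC [10.8 -5.7]
bridgeL [ 5.8 53.2]
bridgeR [  5.5 -44.6]
mallet [0.3709 0.1844 0.012 ] [0.4209 0.2477 0.012 ] [0.3959 0.216  0.012 ] 0.08065708061205014 51.70281030430463
handle base [0.3942 0.2197 0.024 ] wick [0.4848 0.2227 0.014 ]
```

Fixture at about (0.430, 0.3215), yaw 17.2°. Mallet at (0.395, 0.2165), yaw 51.7°. I'll grip the handle with the fingers closing along the mallet's x, first hovering above.

```bash
python3 -m crank '{"travel":[[0.3,-3,-1],[0.6,-6,-3],[1,-9,-5],[1.3,-11.5,-7],[1.3,-11.5,-9]],"turn":[[0,0,8],[0,0,16],[0,0,24],[0,0,32],[0,0,32]],"gripper":[0.5,0.5,0.5,0.5,0.5]}' 60
python3 -c "
from h import *
o=bot.observe();print(o['position'],np.degrees(o['tool_rot']),o['qpos'].round(2))"
```

```text
clock: 1.9
position: [0.3958, 0.2141, 0.1699]
tool_rot: [-3.141, 0.0, 2.477]
force: [0.5, 1.2, -0.7]
grip_width: 0.0429
finger_force: 0.0
[0.39576063 0.21413746 0.16985266] [-1.79982490e+02  1.85664538e-02  1.41901592e+02] [-0.76  0.34  0.16  2.11 -0.08  0.69  0.36]
```

```bash
python3 -m crank '{"travel":[[-0.1,0.2,-3],[-0.1,0.2,-6],[-0.1,0.2,-9],[-0.1,0.2,-11.5],[-0.1,0.2,-12.3]],"turn":[[0,0,0],[0,0,0],[0,0,0],[0,0,0],[0,0,0]],"gripper":[0.5,0.5,0.5,0.5,0.5]}'
python3 -m crank '{"travel":[[0,0,-0.2],[0,0,-0.4],[0,0,-0.6],[0,0,-0.8],[0,0,-0.8]],"turn":[[0,0,0],[0,0,0],[0,0,0],[0,0,0],[0,0,0]],"gripper":[0.5,0.5,0.5,0.5,0.5]}'
```

```text
clock: 2.4
position: [0.3935, 0.2186, 0.0454]
tool_rot: [-3.139, -0.001, 2.474]
force: [0.6, 0.6, -0.6]
grip_width: 0.0427
finger_force: 0.0
clock: 2.9
position: [0.3953, 0.2189, 0.0404]
tool_rot: [3.14, 0.001, 2.472]
force: [-1.9, -0.8, 16.9]
grip_width: 0.0426
finger_force: 0.0
```

The palm meets the handle top at TCP z about 0.040, so I back off a little and grip there.

```bash
python3 -m crank '{"travel":[[0,0,0.4],[0,0,0.4],[0,0,0.4],[0,0,0.4],[0,0,0.4]],"turn":[[0,0,0],[0,0,0],[0,0,0],[0,0,0],[0,0,0]],"gripper":[0.5,1,1,1,1]}' 110
python3 -m crank '{"travel":[[0,0,0],[0,0,0],[0,0,0],[0,0,1],[0,0,2]],"turn":[[0,0,0],[0,0,0],[0,0,0],[0,0,0],[0,0,0]],"gripper":[1,1,1,1,1]}' 110
python3 - <<'E'
from h import *
f=grab('wrist','w2.png');o=bot.observe();print(o['position'],np.degrees(o['tool_rot']),o['force'])
a=f['pixels'][:,:,::-1]
cv2.imwrite('pics/w2.png',a)
E
```

```text
clock: 3.4
position: [0.3948, 0.2186, 0.0438]
tool_rot: [3.141, 0.0, 2.472]
force: [-2.8, -0.7, 15.3]
grip_width: 0.0169
finger_force: 100.9
clock: 3.9
position: [0.3945, 0.2184, 0.0639]
tool_rot: [-3.141, -0.0, 2.472]
force: [0.3, 0.3, -2.1]
grip_width: 0.0167
finger_force: 101.8
[0.3951005  0.21873053 0.06529688] [1.79930372e+02 1.92509102e-02 1.41634578e+02] [1.71161763 1.49955174 1.07496887]
```

View pics/w2.png

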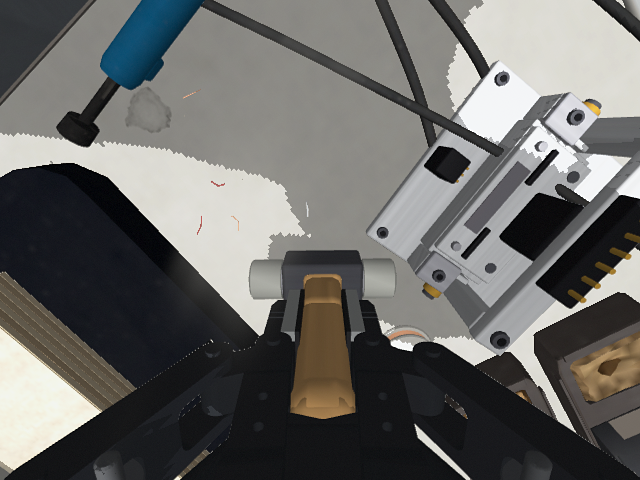

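The view shows the mallet held squarely, head at (250..395, 279), and the fixture at the right with connector (448,163), plate rear corners (497,62) and (367,234). I compute the relation of head to lands from this view.

Run:
```python
from h import *
f=grab('wrist');o=bot.observe();T=o['position'];print(T,np.degrees(o['tool_rot'][2]))
a=onz(f,249,279,T[2]-.0305);b=onz(f,396,278,T[2]-.0305);print(a,b,(a+b)/2-T,np.linalg.norm(a-b),np.degrees(np.arctan2(*(b-a)[1::-1])))
L=onz(f,497,62,.008)[:2];Rr=onz(f,367,234,.008)[:2];y=(L-Rr);print(L,Rr,np.linalg.norm(y),np.degrees(np.arctan2(-y[0],y[1])))
print(onz(f,448,163,.03))
yw=np.radians(17.2);R=np.array([[np.cos(yw),-np.sin(yw)],[np.sin(yw),np.cos(yw)]])
print('pred corners',R@[-.05,.058]+[.4297,.3215],R@[-.05,-.058]+[.4297,.3215])
for n,q in[('left',(-.1,.025)),('right',(-.1,-.025))]: print(n,R@q+[.4297,.3215])
```

```text
[0.39517633 0.2188609  0.06468487] 141.6434472496479
[0.37213522 0.18763903 0.03418487] [0.42233351 0.25194053 0.03418487] [ 0.00205803  0.00092888 -0.0305    ] 0.08157543892130674 52.021888983178
[0.36608282 0.3616812 ] [0.40023539 0.2521832 ] 0.11470052063600503 17.322767749902216
[0.38803833 0.30880088 0.03      ]
pred corners [0.36478501 0.36212074] [0.39908715 0.25130845]
left [0.32677946 0.31581115]
right [0.34156487 0.26804724]
```

```bash
python3 -m crank '{"travel":[[-1,1,2],[-2,2.5,3],[-3.1,4,3],[-3.1,5.7,3],[-3.1,5.7,3]],"turn":[[0,0,-8],[0,0,-16],[0,0,-24],[0,0,-32],[0,0,-34.6]],"gripper":[1,1,1,1,1]}' 110
python3 -m crank '{"travel":[[0,0,-1],[0,0,-2],[0,0,-3],[0,0,-3.7],[0,0,-3.7]],"turn":[[0,0,0],[0,0,0],[0,0,0],[0,0,0],[0,0,0]],"gripper":[1,1,1,1,1]}' 110
python3 -c "
from h import *
f=grab('wrist','w3.png');o=bot.observe();print(o['position'],np.degrees(o['tool_rot']),o['force'])"
```

```text
clock: 4.5
position: [0.3632, 0.2779, 0.0935]
tool_rot: [3.141, -0.001, 1.866]
force: [0.5, -0.7, -1.5]
grip_width: 0.0163
finger_force: 102.1
clock: 5.0
position: [0.3634, 0.2747, 0.0553]
tool_rot: [-3.14, 0.001, 1.868]
force: [0.1, -0.2, -2.1]
grip_width: 0.017
finger_force: 102.1
[0.36356424 0.27496506 0.05584055] [-1.79938425e+02  3.14339946e-02  1.07025999e+02] [ 0.22725858  0.03283922 -1.98243443]
```

View pics/w3.png

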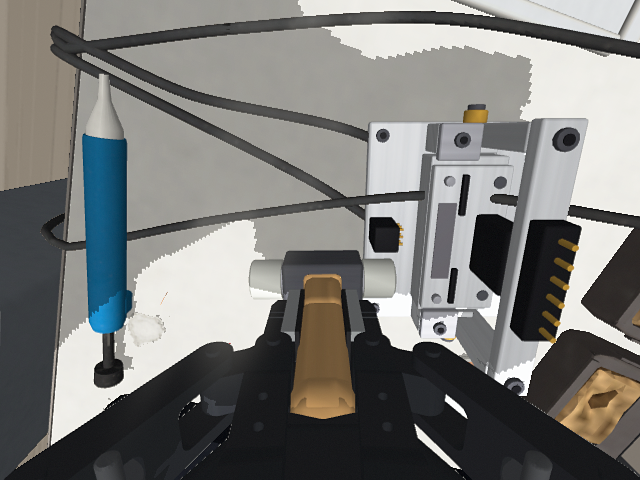

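The head sits square behind the right land, face tip at (396,279), the connector at (383,235) clear above it, and the carrier rear edge near (415,290). I approach slowly.

```bash
python3 -m crank '{"travel":[[0.2,0.06,0],[0.4,0.12,0],[0.6,0.18,0],[0.8,0.24,0],[1,0.3,0]],"turn":[[0,0,0],[0,0,0],[0,0,0],[0,0,0],[0,0,0]],"gripper":[1,1,1,1,1]}' 110
python3 -m crank '{"travel":[[0.1,0.03,0],[0.2,0.06,0],[0.3,0.09,0],[0.3,0.09,0],[0.3,0.09,0]],"turn":[[0,0,0],[0,0,0],[0,0,0],[0,0,0],[0,0,0]],"gripper":[1,1,1,1,1]}' 110
```

```text
clock: 5.55
position: [0.3739, 0.2787, 0.0565]
tool_rot: [3.141, -0.0, 1.868]
force: [0.3, 0.1, -2.8]
grip_width: 0.0167
finger_force: 102.1
clock: 6.05
position: [0.3762, 0.2792, 0.0563]
tool_rot: [-3.141, 0.0, 1.868]
force: [-3.3, -0.8, -0.2]
grip_width: 0.0168
finger_force: 102.4
```

```bash
python3 -m crank '{"travel":[[0.05,0.015,0],[0.1,0.03,0],[0.1,0.03,0],[0.1,0.03,0],[0.1,0.03,0]],"turn":[[0,0,0],[0,0,0],[0,0,0],[0,0,0],[0,0,0]],"gripper":[1,1,1,1,1]}' 110
```

```text
clock: 6.55
position: [0.3765, 0.2793, 0.0562]
tool_rot: [-3.139, 0.0, 1.869]
force: [-8.8, -2.0, 2.1]
grip_width: 0.0169
finger_force: 102.8
```

```bash
python3 -m crank '{"travel":[[0.05,0.015,0],[0.1,0.03,0],[0.15,0.045,0],[0.15,0.045,0],[0.15,0.045,0]],"turn":[[0,0,0],[0,0,0],[0,0,0],[0,0,0],[0,0,0]],"gripper":[1,1,1,1,1]}' 110
python3 -m crank '{"travel":[[0.02,0.006,0],[0.04,0.012,0],[0.04,0.012,0],[0.04,0.012,0],[0.04,0.012,0]],"turn":[[0,0,0],[0,0,0],[0,0,0],[0,0,0],[0,0,0]],"gripper":[1,1,1,1,1]}' 110
```

```text
clock: 7.05
position: [0.3775, 0.2794, 0.056]
tool_rot: [-3.138, 0.001, 1.869]
force: [-9.5, -3.1, 0.1]
grip_width: 0.017
finger_force: 102.9
clock: 7.55
position: [0.3776, 0.2794, 0.056]
tool_rot: [-3.138, 0.001, 1.869]
force: [-12.6, -3.4, 3.6]
grip_width: 0.0167
finger_force: 103.0
```

```bash
python3 -m crank '{"travel":[[0.04,0.012,0],[0.08,0.024,0],[0.1,0.03,0],[0.1,0.03,0],[0.1,0.03,0]],"turn":[[0,0,0],[0,0,0],[0,0,0],[0,0,0],[0,0,0]],"gripper":[1,1,1,1,1]}' 110
```

```text
clock: 8.05
position: [0.3778, 0.2794, 0.0559]
tool_rot: [-3.136, 0.001, 1.869]
force: [-16.4, -4.9, 6.9]
grip_width: 0.0164
finger_force: 103.5
```

```bash
python3 -m crank '{"travel":[[0.03,0.009,0],[0.06,0.018,0],[0.06,0.018,0],[0.06,0.018,0],[0.06,0.018,0]],"turn":[[0,0,0],[0,0,0],[0,0,0],[0,0,0],[0,0,0]],"gripper":[1,1,1,1,1]}' 110
```

```text
clock: 8.55
position: [0.3788, 0.2796, 0.0559]
tool_rot: [-3.136, 0.001, 1.869]
force: [-14.4, -5.3, 3.8]
grip_width: 0.0166
finger_force: 103.0
```

```bash
python3 -m crank '{"travel":[[0.03,0.009,0],[0.06,0.018,0],[0.08,0.024,0],[0.08,0.024,0],[0.08,0.024,0]],"turn":[[0,0,0],[0,0,0],[0,0,0],[0,0,0],[0,0,0]],"gripper":[1,1,1,1,1]}' 110
```

```text
clock: 9.05
position: [0.3796, 0.2797, 0.0559]
tool_rot: [-3.137, 0.001, 1.869]
force: [-12.8, -5.9, 3.9]
grip_width: 0.0167
finger_force: 103.1
```

```bash
python3 -m crank '{"travel":[[0.03,0.009,0],[0.05,0.015,0],[0.05,0.015,0],[0.05,0.015,0],[0.05,0.015,0]],"turn":[[0,0,0],[0,0,0],[0,0,0],[0,0,0],[0,0,0]],"gripper":[1,1,1,1,1]}' 110
```

```text
clock: 9.55
position: [0.3797, 0.2797, 0.0559]
tool_rot: [-3.136, 0.001, 1.869]
force: [-16.1, -6.1, 7.5]
grip_width: 0.0165
finger_force: 103.3
```

```bash
python3 -m crank '{"travel":[[0.03,0.009,0],[0.06,0.018,0],[0.08,0.024,0],[0.08,0.024,0],[0.08,0.024,0]],"turn":[[0,0,0],[0,0,0],[0,0,0],[0,0,0],[0,0,0]],"gripper":[1,1,1,1,1]}' 110
```

```text
clock: 10.05
position: [0.3799, 0.2797, 0.0558]
tool_rot: [-3.134, 0.001, 1.869]
force: [-19.8, -7.4, 9.8]
grip_width: 0.0171
finger_force: 103.8
```

```bash
python3 -m crank '{"travel":[[0.03,0.009,0],[0.05,0.015,0],[0.05,0.015,0],[0.05,0.015,0],[0.05,0.015,0]],"turn":[[0,0,0],[0,0,0],[0,0,0],[0,0,0],[0,0,0]],"gripper":[1,1,1,1,1]}' 110; python3 -c "
from h import *
f=grab('wrist','w4.png')"
```

```text
clock: 10.55
position: [0.3815, 0.28, 0.0558]
tool_rot: [-3.136, 0.001, 1.868]
force: [-13.4, -6.1, 2.5]
grip_width: 0.0167
finger_force: 102.7
```

View pics/w4.png

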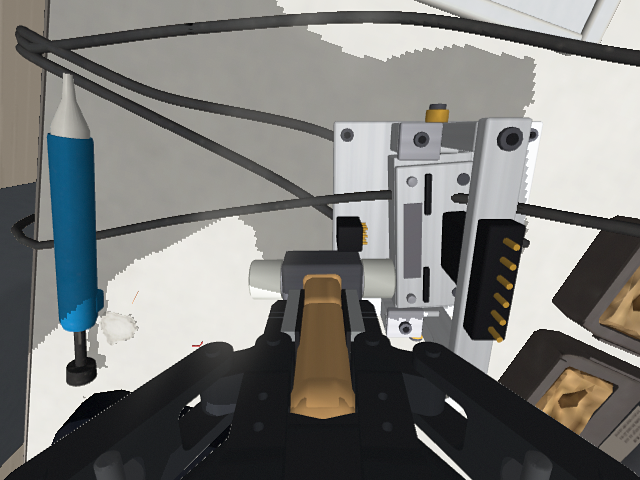

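The view shows the face at (394,279) against the right end, the carrier slightly turned with its right end forward, and the mallet still square in the grip. The right end has come about 3.5 mm; I change to the left, lifting over the connector.

```bash
python3 -m crank '{"travel":[[-1,-0.3,0],[-1.4,-0.45,1.5],[-1.4,-0.45,3.2],[-2.2,2,3.2],[-2.9,4.3,3.2]],"turn":[[0,0,0],[0,0,0],[0,0,0],[0,0,0],[0,0,0]],"gripper":[1,1,1,1,1]}' 110
python3 -m crank '{"travel":[[0,0,0],[0,0,-1.2],[0,0,-2.4],[0,0,-3.2],[0,0,-3.2]],"turn":[[0,0,0],[0,0,0],[0,0,0],[0,0,0],[0,0,0]],"gripper":[1,1,1,1,1]}' 110
python3 -c "
from h import *
o=bot.observe();d=o['position'][:2]-[.4305,.322];yw=np.radians(17.2);c,s=np.cos(yw),np.sin(yw);print(o['position'],d@[c,s],d@[-s,c],o['force'],o['tool_rot'])"
```

```text
clock: 11.1
position: [0.355, 0.3255, 0.0891]
tool_rot: [3.139, -0.001, 1.867]
force: [-0.1, -0.3, -1.8]
grip_width: 0.0166
finger_force: 102.9
clock: 11.6
position: [0.3545, 0.3234, 0.0549]
tool_rot: [-3.14, 0.001, 1.867]
force: [0.4, -0.2, -2.1]
grip_width: 0.0166
finger_force: 102.8
[0.35452237 0.32336434 0.054938  ] -0.07217633979133216 0.023770517909337832 [ 0.4169464  -0.17829294 -2.07307568] [-3.13971480e+00  1.43740382e-03  1.86731160e+00]
```

```bash
python3 -m crank '{"travel":[[0.2,0.06,0.1],[0.4,0.12,0.1],[0.6,0.18,0.1],[0.7,0.21,0.1],[0.7,0.21,0.1]],"turn":[[0,0,0],[0,0,0],[0,0,0],[0,0,0],[0,0,0]],"gripper":[1,1,1,1,1]}' 110
```

```text
clock: 12.1
position: [0.362, 0.3268, 0.0575]
tool_rot: [3.141, -0.0, 1.868]
force: [0.6, 0.1, -1.4]
grip_width: 0.0165
finger_force: 102.8
```

```bash
python3 -m crank '{"travel":[[0.05,0.015,0],[0.1,0.03,0],[0.15,0.045,0],[0.15,0.045,0],[0.15,0.045,0]],"turn":[[0,0,0],[0,0,0],[0,0,0],[0,0,0],[0,0,0]],"gripper":[1,1,1,1,1]}' 110
```

```text
clock: 12.6
position: [0.3628, 0.327, 0.0573]
tool_rot: [-3.141, 0.0, 1.869]
force: [-5.6, -1.5, 0.2]
grip_width: 0.0165
finger_force: 103.0
```

```bash
python3 -m crank '{"travel":[[0.1,0.03,0],[0.2,0.06,0],[0.2,0.06,0],[0.2,0.06,0],[0.2,0.06,0]],"turn":[[0,0,0],[0,0,0],[0,0,0],[0,0,0],[0,0,0]],"gripper":[1,1,1,1,1]}' 110
```

```text
clock: 13.1
position: [0.364, 0.3274, 0.0572]
tool_rot: [-3.139, 0.0, 1.869]
force: [-8.7, -2.0, 2.7]
grip_width: 0.0165
finger_force: 103.5
```

```bash
python3 -m crank '{"travel":[[0.03,0.009,0],[0.06,0.018,0],[0.06,0.018,0],[0.06,0.018,0],[0.06,0.018,0]],"turn":[[0,0,0],[0,0,0],[0,0,0],[0,0,0],[0,0,0]],"gripper":[1,1,1,1,1]}' 110
```

```text
clock: 13.6
position: [0.3641, 0.3274, 0.0571]
tool_rot: [-3.138, 0.001, 1.869]
force: [-12.3, -2.0, 5.3]
grip_width: 0.0167
finger_force: 103.6
```

```bash
python3 -m crank '{"travel":[[0.1,0.03,0],[0.1,0.03,0],[0.1,0.03,0],[0.1,0.03,0],[0.1,0.03,0]],"turn":[[0,0,0],[0,0,0],[0,0,0],[0,0,0],[0,0,0]],"gripper":[1,1,1,1,1]}' 110
```

```text
clock: 14.1
position: [0.3657, 0.328, 0.0571]
tool_rot: [-3.139, 0.0, 1.869]
force: [-8.1, 0.1, -0.5]
grip_width: 0.0167
finger_force: 103.2
```

```bash
python3 -m crank '{"travel":[[0.05,0.015,0],[0.05,0.015,0],[0.05,0.015,0],[0.05,0.015,0],[0.05,0.015,0]],"turn":[[0,0,0],[0,0,0],[0,0,0],[0,0,0],[0,0,0]],"gripper":[1,1,1,1,1]}' 110
```

```text
clock: 14.6
position: [0.3658, 0.328, 0.0571]
tool_rot: [-3.139, 0.0, 1.869]
force: [-10.7, -1.5, 2.3]
grip_width: 0.0169
finger_force: 103.3
```

```bash
python3 -m crank '{"travel":[[0.06,0.018,0],[0.12,0.036,0],[0.12,0.036,0],[0.12,0.036,0],[0.12,0.036,0]],"turn":[[0,0,0],[0,0,0],[0,0,0],[0,0,0],[0,0,0]],"gripper":[1,1,1,1,1]}' 110
```

```text
clock: 15.1
position: [0.3673, 0.3285, 0.0571]
tool_rot: [-3.139, 0.0, 1.869]
force: [-8.9, 1.2, -1.1]
grip_width: 0.0166
finger_force: 103.1
```

```bash
python3 -m crank '{"travel":[[0.05,0.015,0],[0.05,0.015,0],[0.05,0.015,0],[0.05,0.015,0],[0.05,0.015,0]],"turn":[[0,0,0],[0,0,0],[0,0,0],[0,0,0],[0,0,0]],"gripper":[1,1,1,1,1]}' 110
```

```text
clock: 15.6
position: [0.3675, 0.3286, 0.057]
tool_rot: [-3.139, 0.0, 1.869]
force: [-9.5, -0.0, 0.6]
grip_width: 0.0169
finger_force: 103.2
```

```bash
python3 -m crank '{"travel":[[0.03,0.009,0],[0.03,0.009,0],[0.03,0.009,0],[0.03,0.009,0],[0.03,0.009,0]],"turn":[[0,0,0],[0,0,0],[0,0,0],[0,0,0],[0,0,0]],"gripper":[1,1,1,1,1]}' 110
```

```text
clock: 16.1
position: [0.3675, 0.3286, 0.057]
tool_rot: [-3.138, 0.0, 1.869]
force: [-11.8, -0.8, 0.8]
grip_width: 0.0169
finger_force: 103.2
```

```bash
python3 -m crank '{"travel":[[0.04,0.012,0],[0.08,0.024,0],[0.12,0.036,0],[0.15,0.045,0],[0.15,0.045,0]],"turn":[[0,0,0],[0,0,0],[0,0,0],[0,0,0],[0,0,0]],"gripper":[1,1,1,1,1]}' 110
```

```text
clock: 16.6
position: [0.369, 0.3292, 0.057]
tool_rot: [-3.138, 0.0, 1.869]
force: [-11.7, -0.2, 1.6]
grip_width: 0.017
finger_force: 103.2
```

```bash
python3 -m crank '{"travel":[[0.04,0.012,0],[0.08,0.024,0],[0.12,0.036,0],[0.15,0.045,0],[0.15,0.045,0]],"turn":[[0,0,0],[0,0,0],[0,0,0],[0,0,0],[0,0,0]],"gripper":[1,1,1,1,1]}' 110
```

```text
clock: 17.1
position: [0.3705, 0.3298, 0.057]
tool_rot: [-3.138, 0.0, 1.87]
force: [-11.2, 1.1, 0.1]
grip_width: 0.0164
finger_force: 103.2
```

```bash
python3 -m crank '{"travel":[[0.04,0.012,0],[0.08,0.024,0],[0.12,0.036,0],[0.15,0.045,0],[0.15,0.045,0]],"turn":[[0,0,0],[0,0,0],[0,0,0],[0,0,0],[0,0,0]],"gripper":[1,1,1,1,1]}' 110
```

```text
clock: 17.6
position: [0.372, 0.3306, 0.057]
tool_rot: [-3.138, -0.0, 1.87]
force: [-11.7, 2.6, -1.5]
grip_width: 0.0162
finger_force: 103.3
```

```bash
python3 -m crank '{"travel":[[0.04,0.012,0],[0.08,0.024,0],[0.12,0.036,0],[0.15,0.045,0],[0.15,0.045,0]],"turn":[[0,0,0],[0,0,0],[0,0,0],[0,0,0],[0,0,0]],"gripper":[1,1,1,1,1]}' 110
```

```text
clock: 18.1
position: [0.3728, 0.331, 0.057]
tool_rot: [-3.137, -0.0, 1.87]
force: [-15.2, 3.2, 1.4]
grip_width: 0.0172
finger_force: 103.8
```

```bash
python3 -m crank '{"travel":[[-1,-0.3,0],[-1.5,-0.47,1.5],[-1.5,-0.47,3.2],[-0.8,-2.8,3.2],[-0.1,-5.15,3.2]],"turn":[[0,0,0],[0,0,0],[0,0,0],[0,0,0],[0,0,0]],"gripper":[1,1,1,1,1]}' 110
python3 -m crank '{"travel":[[0,0,0],[0,0,-1.2],[0,0,-2.4],[0,0,-3.2],[0.2,0.06,-3.2]],"turn":[[0,0,0],[0,0,0],[0,0,0],[0,0,0],[0,0,0]],"gripper":[1,1,1,1,1]}' 110
cat > s.py <<'E'
from h import *
o=bot.observe();d=o['position'][:2]-[.4305,.322];yw=np.radians(17.2);c,s=np.cos(yw),np.sin(yw);print('fixture x,y',d@[c,s],d@[-s,c],'F',o['force']@[c,s,0])
E
python3 s.py
```

```text
clock: 18.6
position: [0.3746, 0.2792, 0.0899]
tool_rot: [3.14, -0.001, 1.87]
force: [0.1, -0.3, -0.9]
grip_width: 0.0168
finger_force: 103.1
clock: 19.1
position: [0.3755, 0.2796, 0.0558]
tool_rot: [-3.139, 0.001, 1.869]
force: [0.7, 0.3, -2.1]
grip_width: 0.0168
finger_force: 103.1
fixture x,y -0.06510346690557214 -0.024208973284660665 F 0.7229705430092128
```

```bash
python3 -m crank '{"travel":[[0.15,0.045,0],[0.3,0.09,0],[0.45,0.14,0],[0.55,0.17,0],[0.6,0.18,0]],"turn":[[0,0,0],[0,0,0],[0,0,0],[0,0,0],[0,0,0]],"gripper":[1,1,1,1,1]}' 110
```

```text
clock: 19.6
position: [0.3825, 0.2818, 0.0576]
tool_rot: [3.141, -0.0, 1.868]
force: [-0.6, -0.4, -2.8]
grip_width: 0.0169
finger_force: 103.1
```

```bash
python3 -m crank '{"travel":[[0.05,0.015,0],[0.1,0.03,0],[0.15,0.045,0],[0.2,0.06,0],[0.2,0.06,0]],"turn":[[0,0,0],[0,0,0],[0,0,0],[0,0,0],[0,0,0]],"gripper":[1,1,1,1,1]}' 110
```

```text
clock: 20.1
position: [0.384, 0.2821, 0.0573]
tool_rot: [-3.141, 0.0, 1.868]
force: [-2.9, -0.6, -0.4]
grip_width: 0.0167
finger_force: 103.1
```

```bash
python3 -m crank '{"travel":[[0.07,0.02,0],[0.14,0.04,0],[0.2,0.06,0],[0.25,0.075,0],[0.25,0.075,0]],"turn":[[0,0,0],[0,0,0],[0,0,0],[0,0,0],[0,0,0]],"gripper":[1,1,1,1,1]}' 110
```

```text
clock: 20.6
position: [0.3859, 0.2823, 0.057]
tool_rot: [-3.139, 0.001, 1.868]
force: [-5.9, -3.0, -2.9]
grip_width: 0.0167
finger_force: 102.8
```

```bash
python3 -m crank '{"travel":[[0.03,0.01,0],[0.06,0.02,0],[0.09,0.03,0],[0.09,0.03,0],[0.09,0.03,0]],"turn":[[0,0,0],[0,0,0],[0,0,0],[0,0,0],[0,0,0]],"gripper":[1,1,1,1,1]}' 110
```

```text
clock: 21.1
position: [0.3862, 0.2824, 0.057]
tool_rot: [-3.138, 0.001, 1.868]
force: [-10.5, -5.6, 1.8]
grip_width: 0.0169
finger_force: 103.2
```

```bash
python3 -m crank '{"travel":[[0.04,0.012,0],[0.08,0.024,0],[0.12,0.036,0],[0.16,0.048,0],[0.16,0.048,0]],"turn":[[0,0,0],[0,0,0],[0,0,0],[0,0,0],[0,0,0]],"gripper":[1,1,1,1,1]}' 110
```

```text
clock: 21.6
position: [0.3878, 0.2828, 0.0569]
tool_rot: [-3.138, 0.001, 1.868]
force: [-8.8, -4.0, -2.0]
grip_width: 0.0165
finger_force: 103.1
```

```bash
python3 -m crank '{"travel":[[0.02,0.006,0],[0.04,0.012,0],[0.06,0.018,0],[0.08,0.024,0],[0.08,0.024,0]],"turn":[[0,0,0],[0,0,0],[0,0,0],[0,0,0],[0,0,0]],"gripper":[1,1,1,1,1]}' 110
```

```text
clock: 22.1
position: [0.3887, 0.283, 0.0569]
tool_rot: [-3.138, 0.001, 1.868]
force: [-7.1, -4.5, -1.3]
grip_width: 0.0166
finger_force: 103.2
```

```bash
python3 -m crank '{"travel":[[0.04,0.012,0],[0.08,0.024,0],[0.12,0.036,0],[0.16,0.048,0],[0.2,0.06,0]],"turn":[[0,0,0],[0,0,0],[0,0,0],[0,0,0],[0,0,0]],"gripper":[1,1,1,1,1]}' 110
```

```text
clock: 22.6
position: [0.3904, 0.2834, 0.0569]
tool_rot: [-3.137, 0.001, 1.868]
force: [-11.3, -5.6, 2.2]
grip_width: 0.017
finger_force: 103.2
```

```bash
python3 -m crank '{"travel":[[0.02,0.006,0],[0.04,0.012,0],[0.06,0.018,0],[0.08,0.024,0],[0.08,0.024,0]],"turn":[[0,0,0],[0,0,0],[0,0,0],[0,0,0],[0,0,0]],"gripper":[1,1,1,1,1]}' 110
```

```text
clock: 23.1
position: [0.3906, 0.2834, 0.0569]
tool_rot: [-3.136, 0.001, 1.868]
force: [-12.6, -6.9, 6.2]
grip_width: 0.0164
finger_force: 103.4
```

```bash
python3 -m crank '{"travel":[[0.04,0.012,0],[0.08,0.024,0],[0.1,0.03,0],[0.1,0.03,0],[0.1,0.03,0]],"turn":[[0,0,0],[0,0,0],[0,0,0],[0,0,0],[0,0,0]],"gripper":[1,1,1,1,1]}' 110
```

```text
clock: 23.6
position: [0.3926, 0.2841, 0.0569]
tool_rot: [-3.138, 0.001, 1.868]
force: [-6.2, -4.5, -4.2]
grip_width: 0.0171
finger_force: 102.9
```

```bash
python3 -m crank '{"travel":[[0.04,0.012,0],[0.08,0.024,0],[0.12,0.036,0],[0.16,0.048,0],[0.2,0.06,0]],"turn":[[0,0,0],[0,0,0],[0,0,0],[0,0,0],[0,0,0]],"gripper":[1,1,1,1,1]}' 110
```

```text
clock: 24.1
position: [0.393, 0.2841, 0.0568]
tool_rot: [-3.135, 0.001, 1.869]
force: [-18.3, -7.7, 10.3]
grip_width: 0.017
finger_force: 104.0
```

```bash
python3 -m crank '{"travel":[[0.02,0.006,0],[0.04,0.012,0],[0.06,0.018,0],[0.08,0.024,0],[0.08,0.024,0]],"turn":[[0,0,0],[0,0,0],[0,0,0],[0,0,0],[0,0,0]],"gripper":[1,1,1,1,1]}' 110;python3 s.py
```

```text
clock: 24.6
position: [0.3945, 0.2845, 0.0568]
tool_rot: [-3.136, 0.001, 1.868]
force: [-12.1, -6.3, 0.9]
grip_width: 0.0168
finger_force: 103.3
fixture x,y -0.04545725312870618 -0.02518539335276755 F -13.417721743355463
```

```bash
python3 -m crank '{"travel":[[-1,-0.3,0],[-1.6,-0.5,1.5],[-1.6,-0.5,3.2],[-2.3,1.9,3.2],[-3.05,4.2,3.2]],"turn":[[0,0,0],[0,0,0],[0,0,0],[0,0,0],[0,0,0]],"gripper":[1,1,1,1,1]}' 110
python3 -m crank '{"travel":[[0,0,-0.3],[0,0,-1.6],[0,0,-3.2],[0.2,0.06,-3.2],[0.4,0.12,-3.2]],"turn":[[0,0,0],[0,0,0],[0,0,0],[0,0,0],[0,0,0]],"gripper":[1,1,1,1,1]}' 110
python3 s.py
```

```text
clock: 25.1
position: [0.3666, 0.3289, 0.0902]
tool_rot: [3.139, -0.001, 1.867]
force: [-0.5, 0.7, -2.2]
grip_width: 0.0169
finger_force: 103.4
clock: 25.6
position: [0.3706, 0.3283, 0.0571]
tool_rot: [-3.141, 0.001, 1.867]
force: [-0.0, -0.2, -1.5]
grip_width: 0.0167
finger_force: 103.3
fixture x,y -0.05532382116695793 0.02374874106523351 F -0.07971832025588502
```

```bash
python3 -m crank '{"travel":[[0.1,0.03,0],[0.2,0.06,0],[0.28,0.085,0],[0.35,0.1,0],[0.35,0.1,0]],"turn":[[0,0,0],[0,0,0],[0,0,0],[0,0,0],[0,0,0]],"gripper":[1,1,1,1,1]}' 110
```

```text
clock: 26.1
position: [0.3738, 0.3303, 0.0575]
tool_rot: [3.141, -0.0, 1.868]
force: [-0.1, 0.8, -2.2]
grip_width: 0.017
finger_force: 103.3
```

```bash
python3 -m crank '{"travel":[[0.05,0.015,0],[0.1,0.03,0],[0.15,0.045,0],[0.15,0.045,0],[0.15,0.045,0]],"turn":[[0,0,0],[0,0,0],[0,0,0],[0,0,0],[0,0,0]],"gripper":[1,1,1,1,1]}' 110
```

```text
clock: 26.6
position: [0.3752, 0.3306, 0.0574]
tool_rot: [-3.142, 0.0, 1.868]
force: [-0.6, -1.0, -0.8]
grip_width: 0.0164
finger_force: 103.3
```

```bash
python3 -m crank '{"travel":[[0.07,0.02,0],[0.14,0.04,0],[0.2,0.06,0],[0.26,0.08,0],[0.3,0.09,0]],"turn":[[0,0,0],[0,0,0],[0,0,0],[0,0,0],[0,0,0]],"gripper":[1,1,1,1,1]}' 110
```

```text
clock: 27.1
position: [0.3767, 0.331, 0.0571]
tool_rot: [-3.138, 0.001, 1.869]
force: [-10.5, -3.2, 4.8]
grip_width: 0.0165
finger_force: 103.9
```

```bash
python3 -m crank '{"travel":[[0.03,0.01,0],[0.06,0.02,0],[0.09,0.03,0],[0.09,0.03,0],[0.09,0.03,0]],"turn":[[0,0,0],[0,0,0],[0,0,0],[0,0,0],[0,0,0]],"gripper":[1,1,1,1,1]}' 110
```

```text
clock: 27.6
position: [0.3775, 0.3313, 0.0571]
tool_rot: [-3.138, 0.001, 1.869]
force: [-10.1, -1.9, 1.8]
grip_width: 0.0167
finger_force: 103.7
```

```bash
python3 -m crank '{"travel":[[0.04,0.012,0],[0.08,0.024,0],[0.12,0.036,0],[0.16,0.048,0],[0.16,0.048,0]],"turn":[[0,0,0],[0,0,0],[0,0,0],[0,0,0],[0,0,0]],"gripper":[1,1,1,1,1]}' 110
```

```text
clock: 28.1
position: [0.3792, 0.3318, 0.057]
tool_rot: [-3.138, 0.001, 1.869]
force: [-8.9, -0.7, -0.0]
grip_width: 0.0165
finger_force: 103.6
```

```bash
python3 -m crank '{"travel":[[0.02,0.006,0],[0.04,0.012,0],[0.06,0.018,0],[0.08,0.024,0],[0.08,0.024,0]],"turn":[[0,0,0],[0,0,0],[0,0,0],[0,0,0],[0,0,0]],"gripper":[1,1,1,1,1]}' 110
```

```text
clock: 28.6
position: [0.3794, 0.3319, 0.057]
tool_rot: [-3.137, 0.001, 1.869]
force: [-12.2, -2.6, 5.7]
grip_width: 0.0167
finger_force: 103.8
```

```bash
python3 -m crank '{"travel":[[0.04,0.012,0],[0.08,0.024,0],[0.12,0.036,0],[0.14,0.042,0],[0.14,0.042,0]],"turn":[[0,0,0],[0,0,0],[0,0,0],[0,0,0],[0,0,0]],"gripper":[1,1,1,1,1]}' 110
```

```text
clock: 29.1
position: [0.381, 0.3325, 0.057]
tool_rot: [-3.138, 0.001, 1.869]
force: [-10.7, -1.8, 1.4]
grip_width: 0.0166
finger_force: 103.5
```

```bash
python3 -m crank '{"travel":[[0.02,0.006,0],[0.04,0.012,0],[0.06,0.018,0],[0.06,0.018,0],[0.06,0.018,0]],"turn":[[0,0,0],[0,0,0],[0,0,0],[0,0,0],[0,0,0]],"gripper":[1,1,1,1,1]}' 110
```

```text
clock: 29.6
position: [0.3811, 0.3325, 0.057]
tool_rot: [-3.137, 0.001, 1.869]
force: [-13.0, -2.2, 4.2]
grip_width: 0.0164
finger_force: 103.7
```

```bash
python3 -m crank '{"travel":[[0.04,0.012,0],[0.08,0.024,0],[0.12,0.036,0],[0.14,0.042,0],[0.14,0.042,0]],"turn":[[0,0,0],[0,0,0],[0,0,0],[0,0,0],[0,0,0]],"gripper":[1,1,1,1,1]}' 110
```

```text
clock: 30.1
position: [0.3852, 0.3336, 0.0575]
tool_rot: [3.141, -0.0, 1.868]
force: [-0.3, 1.1, -2.0]
grip_width: 0.0167
finger_force: 103.3
```

```bash
python3 -m crank '{"travel":[[0.02,0.006,0],[0.04,0.012,0],[0.06,0.018,0],[0.08,0.024,0],[0.08,0.024,0]],"turn":[[0,0,0],[0,0,0],[0,0,0],[0,0,0],[0,0,0]],"gripper":[1,1,1,1,1]}' 110; python3 s.py
```

```text
clock: 30.6
position: [0.3857, 0.3338, 0.0574]
tool_rot: [-3.142, 0.0, 1.868]
force: [0.3, -0.3, -2.1]
grip_width: 0.0167
finger_force: 103.3
fixture x,y -0.03928817282510558 0.024507554828074644 F 0.2171545270649209
```

```bash
python3 -m crank '{"travel":[[-0.9,-0.27,0],[-1.35,-0.41,1.5],[-1.35,-0.41,3.2],[-0.6,-2.8,3.2],[0.1,-5.1,3.2]],"turn":[[0,0,0],[0,0,0],[0,0,0],[0,0,0],[0,0,0]],"gripper":[1,1,1,1,1]}' 110
python3 -m crank '{"travel":[[0,0,-0.3],[0,0,-1.6],[0,0,-3.2],[0.2,0.06,-3.2],[0.4,0.12,-3.2]],"turn":[[0,0,0],[0,0,0],[0,0,0],[0,0,0],[0,0,0]],"gripper":[1,1,1,1,1]}' 110
python3 s.py
```

```text
clock: 31.1
position: [0.3861, 0.2826, 0.0897]
tool_rot: [3.141, -0.001, 1.87]
force: [1.2, -0.7, -3.0]
grip_width: 0.0166
finger_force: 103.3
clock: 31.6
position: [0.3904, 0.2843, 0.0569]
tool_rot: [-3.141, 0.0, 1.869]
force: [0.6, -1.2, -2.1]
grip_width: 0.0167
finger_force: 103.3
fixture x,y -0.04947729844652663 -0.024192762955466796 F 0.20797070291027708
```

```bash
python3 -m crank '{"travel":[[0.05,0.015,0],[0.1,0.03,0],[0.15,0.045,0],[0.2,0.06,0],[0.2,0.06,0]],"turn":[[0,0,0],[0,0,0],[0,0,0],[0,0,0],[0,0,0]],"gripper":[1,1,1,1,1]}' 110;python3 s.py
```

```text
clock: 32.1
position: [0.3928, 0.2847, 0.0575]
tool_rot: [3.141, -0.0, 1.868]
force: [-0.7, 0.2, -2.2]
grip_width: 0.0171
finger_force: 103.3
fixture x,y -0.047027837989596685 -0.024513428508174707 F -0.567092356893999
```

```bash
python3 -m crank '{"travel":[[0.05,0.015,0],[0.1,0.03,0],[0.15,0.045,0],[0.2,0.06,0],[0.2,0.06,0]],"turn":[[0,0,0],[0,0,0],[0,0,0],[0,0,0],[0,0,0]],"gripper":[1,1,1,1,1]}' 110;python3 s.py
```

```text
clock: 32.6
position: [0.3948, 0.2852, 0.0574]
tool_rot: [3.142, -0.0, 1.868]
force: [-0.3, -0.1, -2.6]
grip_width: 0.0164
finger_force: 103.3
fixture x,y -0.04495722083395191 -0.02455535642850211 F -0.3337174355104486
```

```bash
python3 -m crank '{"travel":[[0.05,0.015,0],[0.1,0.03,0],[0.15,0.045,0],[0.2,0.06,0],[0.2,0.06,0]],"turn":[[0,0,0],[0,0,0],[0,0,0],[0,0,0],[0,0,0]],"gripper":[1,1,1,1,1]}' 110;python3 s.py
```

```text
clock: 33.1
position: [0.3968, 0.2858, 0.0574]
tool_rot: [3.142, 0.0, 1.868]
force: [0.3, 0.1, -1.9]
grip_width: 0.0166
finger_force: 103.3
fixture x,y -0.04290781075962331 -0.02459612196711031 F 0.30854686000832393
```

```bash
python3 -m crank '{"travel":[[0.05,0.015,0],[0.1,0.03,0],[0.15,0.045,0],[0.2,0.06,0],[0.2,0.06,0]],"turn":[[0,0,0],[0,0,0],[0,0,0],[0,0,0],[0,0,0]],"gripper":[1,1,1,1,1]}' 110;python3 s.py
```

```text
clock: 33.6
position: [0.3988, 0.2864, 0.0574]
tool_rot: [3.142, -0.0, 1.868]
force: [0.4, -0.4, -2.8]
grip_width: 0.017
finger_force: 103.3
fixture x,y -0.04078127694886289 -0.024601275016577086 F 0.2235137794552539
```

```bash
python3 -m crank '{"travel":[[0.05,0.015,0],[0.1,0.03,0],[0.15,0.045,0],[0.2,0.06,0],[0.2,0.06,0]],"turn":[[0,0,0],[0,0,0],[0,0,0],[0,0,0],[0,0,0]],"gripper":[1,1,1,1,1]}' 110;python3 s.py
```

```text
clock: 34.1
position: [0.4006, 0.2869, 0.0573]
tool_rot: [-3.141, 0.0, 1.868]
force: [-1.8, -2.2, -2.3]
grip_width: 0.0165
finger_force: 103.3
fixture x,y -0.038907070319774 -0.024729261248705364 F -2.3506354602301043
```

```bash
python3 -m crank '{"travel":[[0.05,0.015,0],[0.1,0.03,0],[0.15,0.045,0],[0.2,0.06,0],[0.2,0.06,0]],"turn":[[0,0,0],[0,0,0],[0,0,0],[0,0,0],[0,0,0]],"gripper":[1,1,1,1,1]}' 110;python3 s.py
```

```text
clock: 34.6
position: [0.4029, 0.2877, 0.0574]
tool_rot: [3.141, -0.0, 1.868]
force: [-0.0, -0.6, -2.7]
grip_width: 0.0165
finger_force: 103.3
fixture x,y -0.03655946046801087 -0.024640600520307514 F -0.1721942398356428
```

```bash
python3 -m crank '{"travel":[[0.05,0.015,0],[0.1,0.03,0],[0.15,0.045,0],[0.15,0.045,0],[0.15,0.045,0]],"turn":[[0,0,0],[0,0,0],[0,0,0],[0,0,0],[0,0,0]],"gripper":[1,1,1,1,1]}' 110;python3 s.py
```

```text
clock: 35.1
position: [0.4043, 0.2881, 0.0574]
tool_rot: [3.141, -0.0, 1.868]
force: [-1.1, 0.2, -1.9]
grip_width: 0.0168
finger_force: 103.3
fixture x,y -0.03506025248740656 -0.024625764993288 F -1.0156398789599037
```

The carrier runs free now (under 2.5 N). One gentle push on the left to straighten it.

```bash
python3 -m crank '{"travel":[[-0.9,-0.27,0],[-1.35,-0.41,1.5],[-1.35,-0.41,3.2],[-2.1,1.9,3.2],[-2.8,4.27,3.2]],"turn":[[0,0,0],[0,0,0],[0,0,0],[0,0,0],[0,0,0]],"gripper":[1,1,1,1,1]}' 110
python3 -m crank '{"travel":[[0,0,-0.3],[0,0,-1.6],[0,0,-3.2],[0.3,0.09,-3.2],[0.6,0.18,-3.2]],"turn":[[0,0,0],[0,0,0],[0,0,0],[0,0,0],[0,0,0]],"gripper":[1,1,1,1,1]}' 110
python3 s.py
```

```text
clock: 35.6
position: [0.3759, 0.3312, 0.0901]
tool_rot: [3.141, -0.001, 1.867]
force: [-0.4, 0.4, -2.1]
grip_width: 0.017
finger_force: 103.3
clock: 36.1
position: [0.3825, 0.3316, 0.057]
tool_rot: [-3.141, 0.001, 1.867]
force: [0.6, 0.2, -1.8]
grip_width: 0.0165
finger_force: 103.3
fixture x,y -0.04300458619656969 0.023384828207468882 F 0.6697332530215476
```

```bash
python3 -m crank '{"travel":[[0.06,0.02,0],[0.13,0.04,0],[0.2,0.06,0],[0.27,0.08,0],[0.33,0.1,0]],"turn":[[0,0,0],[0,0,0],[0,0,0],[0,0,0],[0,0,0]],"gripper":[1,1,1,1,1]}' 110;python3 s.py
```

```text
clock: 36.6
position: [0.3856, 0.3336, 0.0575]
tool_rot: [3.141, -0.0, 1.868]
force: [0.4, -0.1, -1.3]
grip_width: 0.0167
finger_force: 103.3
fixture x,y -0.03948671705287725 0.024384197162421073 F 0.3596854899448669
```

```bash
python3 -m crank '{"travel":[[0.05,0.015,0],[0.1,0.03,0],[0.15,0.045,0],[0.2,0.06,0],[0.25,0.075,0]],"turn":[[0,0,0],[0,0,0],[0,0,0],[0,0,0],[0,0,0]],"gripper":[1,1,1,1,1]}' 110;python3 s.py
```

```text
clock: 37.1
position: [0.3878, 0.3342, 0.0573]
tool_rot: [-3.141, 0.0, 1.868]
force: [-2.2, -0.4, -1.5]
grip_width: 0.0168
finger_force: 103.3
fixture x,y -0.03717504131868137 0.024323160606304302 F -2.192629682694313
```

```bash
python3 -m crank '{"travel":[[0.06,0.02,0],[0.13,0.04,0],[0.2,0.06,0],[0.2,0.06,0],[0.2,0.06,0]],"turn":[[0,0,0],[0,0,0],[0,0,0],[0,0,0],[0,0,0]],"gripper":[1,1,1,1,1]}' 110;python3 s.py
```

```text
clock: 37.6
position: [0.3901, 0.3349, 0.0574]
tool_rot: [3.141, -0.0, 1.868]
force: [0.4, -0.9, -2.1]
grip_width: 0.0171
finger_force: 103.3
fixture x,y -0.03473582382780241 0.024271747328690436 F 0.09786898577101705
```

```bash
python3 -m crank '{"travel":[[-2,-0.6,0],[-3,-1.2,3],[-3,-4,4],[-2,-8,4],[-0.5,-11.4,4]],"turn":[[0,0,0],[0,0,0],[0,0,8],[0,0,16],[0,0,24]],"gripper":[1,1,1,1,1]}' 110
python3 -m crank '{"travel":[[0.8,-0.2,0],[0.9,-0.2,-1.5],[0.9,-0.2,-3],[0.9,-0.2,-4],[0.9,-0.2,-4.3]],"turn":[[0,0,8],[0,0,10.6],[0,0,10.6],[0,0,10.6],[0,0,10.6]],"gripper":[1,1,1,1,1]}' 110;python3 -c "
from h import *
print(bot.observe()['position'],bot.observe()['force'])"
```

```text
clock: 38.1
position: [0.3848, 0.2198, 0.0979]
tool_rot: [3.141, 0.0, 2.295]
force: [1.0, 0.7, -2.4]
grip_width: 0.0164
finger_force: 103.2
clock: 38.6
position: [0.3938, 0.2186, 0.0536]
tool_rot: [-3.14, -0.0, 2.472]
force: [0.1, -0.5, -2.3]
grip_width: 0.0166
finger_force: 103.3
[0.39377302 0.21863515 0.05361322] [ 0.12404569 -0.46917112 -2.30288243]
```

```bash
python3 -m crank '{"travel":[[0.1,0,-0.4],[0.1,0,-0.7],[0.1,0,-0.9],[0.1,0,-1.05],[0.1,0,-1.15]],"turn":[[0,0,0],[0,0,0],[0,0,0],[0,0,0],[0,0,0]],"gripper":[1,1,1,1,1]}' 110
```

```text
clock: 39.1
position: [0.3952, 0.219, 0.0437]
tool_rot: [3.141, -0.0, 2.472]
force: [-9.2, -5.6, 55.6]
grip_width: 0.0166
finger_force: 110.0
```

```bash
python3 -m crank '{"travel":[[0,0,0.1],[0,0,0.12],[0,0,0.12],[0,0,0.12],[0,0,0.12]],"turn":[[0,0,0],[0,0,0],[0,0,0],[0,0,0],[0,0,0]],"gripper":[1,1,1,0.5,0.4]}' 60
python3 -m crank '{"travel":[[0,0,0],[0,0,1],[0,0,4],[0,0,8],[0,0,12]],"turn":[[0,0,0],[0,0,0],[0,0,0],[0,0,0],[0,0,0]],"gripper":[0.4,0.4,0.4,0.4,0.4]}' 60; python3 -c "
from h import *
o=bot.observe();print(o['position'],o['force'],o['qpos'].round(2))"
```

```text
clock: 39.6
position: [0.3951, 0.219, 0.0441]
tool_rot: [3.142, 0.0, 2.472]
force: [-0.4, -0.2, -0.3]
grip_width: 0.0448
finger_force: 0.0
clock: 40.1
position: [0.3947, 0.2185, 0.166]
tool_rot: [-3.141, -0.0, 2.472]
force: [0.3, -0.3, 0.4]
grip_width: 0.0514
finger_force: 0.0
[0.39468449 0.21852481 0.166005  ] [ 0.26628427 -0.25766691  0.4404925 ] [-0.79  0.35  0.19  2.11 -0.1   0.68  0.37]
```

```bash
python3 -m crank '{"travel":[[1.4,2.3,1],[2.8,4.6,1],[4.2,6.9,1],[5.6,9.2,1],[6.9,11.4,1]],"turn":[[0,0,8],[0,0,16],[0,0,24],[0,0,32],[0,0,40]],"gripper":[0.4,0.4,0.4,0.4,0.4]}' 60
python3 -m crank '{"travel":[[0,0,0],[0,0,0],[0,0,-1],[0,0,-2],[0,0,-2]],"turn":[[0,0,8],[0,0,15.6],[0,0,15.6],[0,0,15.6],[0,0,15.6]],"gripper":[0.4,0.4,0.4,0.4,0.4]}' 60
python3 - <<'E'
from h import *
o=bot.observe();print(o['position'],np.degrees(o['tool_rot']),o['qpos'].round(2))
f=grab('wrist');a=np.array(f['pixels'],dtype=np.uint8)[:,:,::-1].copy()
yw=np.radians(17.2);c,s=np.cos(yw),np.sin(yw)
for x,y,z in[(29,15,64),(41,15,64),(41,-15,64),(29,-15,64),(45,42,32),(45,-42,32),(60,58,8),(60,-58,8)]:
    u,v=proj(f,(.4305+(c*x-s*y)/1e3,.322+(s*x+c*y)/1e3,z/1e3));cv2.circle(a,(int(u),int(v)),2,(0,0,255),-1)
cv2.imwrite('pics/w5.png',a)
E
```

```text
clock: 40.6
position: [0.4645, 0.3337, 0.175]
tool_rot: [3.141, 0.001, -3.107]
force: [-0.5, 0.1, -0.0]
grip_width: 0.0517
finger_force: 0.0
clock: 41.1
position: [0.4633, 0.3322, 0.1526]
tool_rot: [-3.14, -0.002, -2.844]
force: [-0.6, -0.6, 1.0]
grip_width: 0.0512
finger_force: 0.0
[0.46330092 0.33218194 0.15257174] [-1.79930770e+02 -1.22413886e-01 -1.62937419e+02] [-0.68  0.53 -0.06  1.82  0.04  0.8   1.1 ]
```

View pics/w5.png

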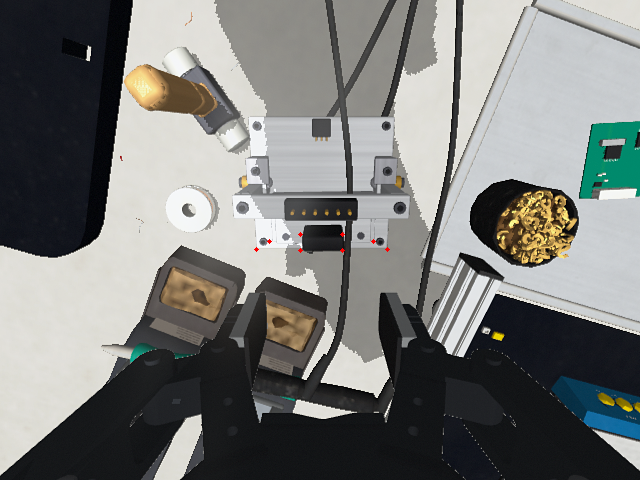

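The view confirms the mallet standing at (200,100), the carrier straight and in front of the bridge, with the grip at (323,237) matching my predicted marks. I descend and grip.

```bash
python3 -m crank '{"travel":[[0.05,0.02,-3],[0.05,0.02,-5.5],[0.05,0.02,-7.5],[0.05,0.02,-9],[0.05,0.02,-10]],"turn":[[0,0,0],[0,0,0],[0,0,0],[0,0,0],[0,0,0]],"gripper":[0.4,0.4,0.4,0.4,0.4]}' 60
python3 -m crank '{"travel":[[0,0,-0.3],[0,0,-0.6],[0,0,-0.8],[0,0,-0.8],[0,0,-0.8]],"turn":[[0,0,0],[0,0,0],[0,0,0],[0,0,0],[0,0,0]],"gripper":[0.4,0.4,0.4,0.4,0.4]}' 60;python3 s.py
```

```text
clock: 41.65
position: [0.4643, 0.333, 0.0532]
tool_rot: [-3.141, -0.001, -2.841]
force: [-0.2, -0.3, 0.8]
grip_width: 0.0513
finger_force: 0.0
clock: 42.15
position: [0.4647, 0.3332, 0.0465]
tool_rot: [3.141, 0.001, -2.841]
force: [-0.3, -0.2, -0.7]
grip_width: 0.0517
finger_force: 0.0
fixture x,y 0.03600822918326052 0.0006198933999858602 F -0.2879634611934533
```

```bash
python3 -m crank '{"travel":[[0,0,-0.3],[0,0,-0.6],[0,0,-0.6],[0,0,-0.6],[0,0,-0.6]],"turn":[[0,0,0],[0,0,0],[0,0,0],[0,0,0],[0,0,0]],"gripper":[0.4,0.4,0.6,0.9,1]}' 25
python3 -m crank '{"travel":[[0,0,0],[0,0,0],[0,0,0],[0,0,0],[0,0,0]],"turn":[[0,0,0],[0,0,0],[0,0,0],[0,0,0],[0,0,0]],"gripper":[1,1,1,1,1]}' 25;python3 s.py
```

```text
clock: 42.65
position: [0.4645, 0.3328, 0.04]
tool_rot: [-3.141, -0.0, -2.841]
force: [0.3, -1.5, -2.5]
grip_width: 0.0293
finger_force: 25.0
clock: 43.15
position: [0.4645, 0.3329, 0.04]
tool_rot: [-3.141, -0.0, -2.841]
force: [0.9, -2.4, -2.6]
grip_width: 0.0295
finger_force: 24.9
fixture x,y 0.03568634982546646 0.0003521839344358454 F 0.17868016646375462
```

```bash
python3 -m crank '{"travel":[[0.15,0.045,0],[0.3,0.09,0],[0.45,0.135,0],[0.6,0.18,0],[0.75,0.225,0]],"turn":[[0,0,0],[0,0,0],[0,0,0],[0,0,0],[0,0,0]],"gripper":[1,1,1,1,1]}' 25;python3 s.py
```

```text
clock: 43.65
position: [0.4722, 0.3356, 0.0401]
tool_rot: [3.141, 0.0, -2.84]
force: [-0.4, -0.3, -2.7]
grip_width: 0.0294
finger_force: 25.0
fixture x,y 0.04382521626723637 0.0006329645625660438 F -0.46940670913813076
```

```bash
python3 -m crank '{"travel":[[0.15,0.045,0],[0.3,0.09,0],[0.45,0.135,0],[0.54,0.165,0],[0.54,0.165,0]],"turn":[[0,0,0],[0,0,0],[0,0,0],[0,0,0],[0,0,0]],"gripper":[1,1,1,1,1]}' 25;python3 s.py
```

```text
clock: 44.15
position: [0.4776, 0.337, 0.0401]
tool_rot: [-3.142, 0.0, -2.841]
force: [-0.0, -1.0, -2.7]
grip_width: 0.0294
finger_force: 25.0
fixture x,y 0.0494037075256936 0.00042629538680041996 F -0.3466668841200664
```

Release, and rise clear; then check with the camera numerically.

```bash
python3 -m crank '{"travel":[[0,0,0],[0,0,0],[0,0,0],[0,0,0.5],[0,0,2]],"turn":[[0,0,0],[0,0,0],[0,0,0],[0,0,0],[0,0,0]],"gripper":[0.45,0.45,0.45,0.45,0.45]}' 25
python3 -m crank '{"travel":[[0,0,3],[0,0,6],[0,0,9],[0,0,12],[0,0,12]],"turn":[[0,0,0],[0,0,0],[0,0,0],[0,0,0],[0,0,0]],"gripper":[0.45,0.45,0.45,0.45,0.45]}' 25
python3 - <<'E'
from h import *
f=grab('wrist','w6.png');a=np.array(f['pixels'],dtype=np.uint8)
yw=np.radians(17.2);c,s=np.cos(yw),np.sin(yw)
def P(x,y,z): return proj(f,(.4305+(c*x-s*y)/1e3,.322+(s*x+c*y)/1e3,z/1e3))
def inv(u,v,z):
    d=onz(f,u,v,z)[:2]-[.4305,.322];return (d@[c,s]*1e3).round(1),(d@[-s,c]*1e3).round(1)
# dark grip top: blob near prediction
u,v=P(49,0,64);print('pred',u,v)
m=(a.max(2)<45).astype(np.uint8);n,l,st,ce=cv2.connectedComponentsWithStats(m)
for i in range(1,n):
    if st[i,4]>150 and np.hypot(*(ce[i]-[u,v]))<60:
        x0,y0,w,h,_=st[i];print(st[i],'top front corners',inv(x0,y0+h,.064),inv(x0+w,y0+h,.064))
print('carrier front edge px pred @40',P(59,30,32),'gray profile along column:')
uu=int(P(59,-30,32)[0]);vv=int(P(59,-30,32)[1]);print(vv,a[vv-45:vv+25:2,uu].mean(1).astype(int).tolist())
E
```

```text
clock: 44.65
position: [0.4768, 0.3366, 0.0599]
tool_rot: [-3.141, -0.002, -2.84]
force: [-0.5, -0.6, 0.2]
grip_width: 0.0473
finger_force: 0.0
clock: 45.15
position: [0.4789, 0.3381, 0.1852]
tool_rot: [3.139, 0.006, -2.841]
force: [-0.4, 1.2, -0.1]
grip_width: 0.047
finger_force: 0.0
pred 319.82870607853664 225.39286926130265
carrier front edge px pred @40 (np.float64(353.47880861145006), np.float64(226.24149885007392)) gray profile along column:
226 [198, 191, 155, 200, 200, 103, 164, 154, 200, 197, 66, 75, 255, 249, 248, 248, 248, 248, 250, 130, 133, 149, 251, 215, 225, 224, 224, 226, 225, 227, 227, 227, 226, 224, 224]
```

Run:
```python
from h import *
f=grab('wrist');a=np.array(f['pixels'],dtype=np.uint8).astype(int)
yw=np.radians(17.2);c,s=np.cos(yw),np.sin(yw)
def P(x,y,z): return proj(f,(.4305+(c*x-s*y)/1e3,.322+(s*x+c*y)/1e3,z/1e3))
for y,z in[(-30,32),(-24,32),(30,32),(24,32),(0,64),(-8,64)]:
    print(y,z,[int(a[int(round(P(x,y,z)[1])),int(round(P(x,y,z)[0]))].mean()) for x in range(0,76,2)])
print('y-profile x=50',[int(a[int(round(P(50,y,64)[1])),int(round(P(50,y,64)[0]))].mean()) for y in range(-30,31,2)])
print('carrier y x=55',[int(a[int(round(P(55,y,32)[1])),int(round(P(55,y,32)[0]))].mean()) for y in range(-60,61,3)])
```

```text
-30 32 [203, 171, 184, 192, 195, 198, 197, 195, 197, 198, 196, 176, 198, 197, 166, 155, 178, 192, 69, 81, 255, 248, 247, 247, 248, 250, 133, 136, 133, 253, 184, 226, 224, 225, 225, 227, 228, 227]
-24 32 [203, 171, 186, 64, 76, 76, 76, 78, 79, 78, 79, 185, 198, 197, 199, 202, 201, 195, 75, 84, 201, 199, 199, 192, 188, 250, 249, 250, 248, 249, 175, 224, 224, 222, 226, 222, 145, 147]
30 32 [205, 203, 175, 192, 193, 200, 201, 197, 194, 195, 195, 209, 201, 206, 127, 209, 205, 193, 40, 99, 200, 204, 202, 196, 198, 198, 70, 71, 142, 192, 146, 147, 147, 146, 145, 145, 144, 145]
24 32 [76, 79, 178, 18, 47, 43, 41, 41, 38, 39, 38, 58, 62, 63, 75, 74, 87, 201, 41, 86, 211, 217, 211, 200, 201, 195, 198, 196, 205, 200, 147, 147, 145, 145, 143, 142, 145, 144]
0 64 [180, 61, 78, 75, 73, 71, 69, 68, 87, 196, 107, 111, 110, 108, 178, 192, 197, 200, 101, 34, 34, 29, 32, 45, 42, 36, 36, 31, 150, 146, 146, 146, 146, 145, 145, 143, 143, 143]
-8 64 [183, 69, 84, 83, 83, 83, 81, 80, 94, 199, 111, 117, 117, 114, 180, 192, 195, 198, 196, 53, 51, 49, 50, 55, 53, 49, 47, 41, 148, 145, 144, 147, 147, 146, 145, 144, 142, 143]
y-profile x=50 [213, 187, 183, 180, 173, 216, 217, 209, 124, 53, 52, 49, 45, 42, 40, 36, 36, 37, 34, 33, 33, 34, 35, 20, 50, 55, 144, 144, 145, 145, 144]
carrier y x=55 [224, 225, 225, 226, 225, 225, 225, 249, 250, 248, 133, 130, 249, 191, 193, 54, 60, 55, 51, 47, 45, 43, 41, 40, 40, 42, 46, 52, 202, 201, 80, 89, 203, 186, 155, 146, 145, 144, 143, 144, 144]
```

```bash
python3 -c "
from h import *
print(bot.job_done())"
```

```text
the job is handed in; nothing more can be done
None
```

The job is handed in at about 45 s: the carrier was tapped free left and right and drawn out flat onto the front of the base plate (centre near fixture x = +40 mm), and the mallet is back on its head where it started. Two caveats: the highest tap readings were about 20 N horizontally and 24 N in all at the sampled instants, and setting the mallet down briefly pressed it on the bench with about 56 N.

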